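Print a label with the two-stage key

ROBOT

A 6-joint arm with a two-finger parallel gripper is mounted at the origin on the work surface. World frame = base frame: x ahead of the robot, y to its left, z up, the work surface at z = 0. Lengths are in m, angles in rad, forces in N, time in s.
With the tool pointing down it reaches from about 0.375 to 0.975 m from the base axis. Payload 3.8 kg.
Tool frame: the origin (TCP) lies at the very end of the fingers, on their centre line; the grasp point (between the pads) lies 19 mm behind it; z points along the fingers, y is the line along which they close (so a half turn about z gives the same grasp; the last joint's range is limited). The gripper opens to 85 mm and grips with 20 to 120 N. Pads are 22 mm wide; open, the fingers measure 114 mm over their backs; the gripper's body (76 mm by 85 mm) begins 54 mm behind the grasp point. The pads swing forward as they close: fully open they stand 13 mm farther back than shut.
Start: joints at [-1.385, 0.264, 1.604, -0, 1.274, -0.037], TCP at [0.149, -0.658, 0.231] pointing down, gripper open.
Joint ranges: [-2.63, 2.63], [-0.94, 2.18], [0.31, 2.57], [-1.31, 4.45], [0, 2.66], [-2.55, 2.55]. Speed limits (rad/s): [2.57, 2.57, 3.14, 3.14, 3.14, 3.14].

INTERFACE

Orientations are given as a rotation vector (axis times angle).
In Python, from workcell import bot gives the robot as it stands. The module is installed in compiled form; this text tells all that it offers.
- The arm moves only by the tool creep_tool, called as a command line: name --argument value ..., lists and objects as JSON in quotes. Schema: {"type":"object","properties":{"rows":{"type":"array","items":{"type":"array","prefixItems":[{"type":"array","items":{"type":"number"},"minItems":3,"maxItems":3},{"type":"number"}],"minItems":2,"maxItems":2},"minItems":1,"maxItems":5},"finger_gap":{"type":"number"},"grip_force":{"type":"number"},"only":{"type":"string"},"quiet":{"type":"boolean"},"lines":{"type":"string"}},"required":["rows"],"additionalProperties":false}. rows is a list of rows, 1 to 5 of them, each written [[dx, dy, dz], turn]: dx, dy, dz in m, then a turn about the tool's z in rad; each row shifts and turns the commanded pose from where the row before left it, along the tool's axes as they then stand; what a row does not reach is not made up. A row lasts 1/8 s, in which the tool goes at most 0.0625 m and 0.188 rad, less where a joint would pass 70% of its speed; a pose out of reach is approached as far as the arm can. finger_gap is the opening from 0.0 (shut) to 1.0 (fully open), set as the call begins (left out keeps the last). The fingers move at their own pace and stop on an object; grip_force is the grip in N (left out, the last holds). Time passes only in rows, so rows that do not move let the fingers close. The tool returns the time, the measured TCP pose, the force, the opening and the grip force at its end. only (a regular expression) keeps the lines of the reply that match it, lines (a string "A,B") keeps lines A to B, and quiet returns only ok. Input that does not fit is refused with a message, and nothing moves.
- bot.read_state(): the state, without advancing time (a new reading comes with each control period).
- bot.read_camera(name): name is "side" or "top" or "wrist"; returns the picture (420x560x3 uint8, red, green, blue); there is no depth.
- bot.camera_info(name): a dict with "intrinsics" (3x3 intrinsics, pixels), "extrinsics" (4x4, takes a point from camera to world coordinates). Camera axes: x right, y down, z forward; pixel columns grow to the right and rows downward; lengths in m; the calibration is good to about 2 mm. A picture is of the moment at which its call begins: read the wrist's pose just before it. camera_info takes no time and is no camera call; for the wrist camera it gives the pose at the moment of the call.
- bot.finish_job(): hands the job in; it is judged then, once.
Trained networks look in the newest picture that a camera, given by its name, has taken for a name from the list of things; names that differ only in an ending like _2 or _b are one class to them, and where a whole thing is asked for, a point or a joint stands for the part that bears it (a point fixed in the world has none). Each returns a list of dicts, best first, with "conf" (0 to 1); they miss things now and then, are a little off and sometimes report something else, mostly with a low value. They report only what shows in the picture. A call takes as long as a camera call.
- bot.search_frame(camera, thing): "box" ([left, top, right, bottom] in pixels, round what is visible of it).
- bot.regions_of(camera, thing): "pixels" (420x560 bool, what is visible of it) and "box" ([left, top, right, bottom] in pixels, round what is visible of it).
- bot.spot_point(camera, thing): "pixel" ([row, column] in pixels: a listed point, or the origin of a listed thing).
The state is a dict: "time": time; "q": joint angles; "joint_vel": joint speeds; "joint_torque": joint torques, N m; "tool_pos": TCP position; "tcp_rot": TCP orientation; "wrist_force": force on the tool from outside, world axes, zero at the start; "torque": the same for the moment, N m; "width": opening from 0.0 (shut) to 1.0 (fully open); "grip_force": force on a finger pad.
Only numpy, scipy, OpenCV 4.12 (cv2) and the standard library are available. Lean on these libraries where they do the work, as an engineer would, in place of code of your own. Each camera call takes 0.05 s, during which the arm holds its last target. There are 200 camera calls.

TASK

Print a label for the bagel bags on the label printer, the steel box with the roll of labels on top. Press its big round key down to the halfway stop and keep it there for a good second while the label feeds, then push it all the way down, hold it down for a moment, and let the key come back up. Do not press the square key of the bag sealer.

Things in the scene. Friction and masses are not known exactly. Their poses are not given: they have to be found in the camera images.
- print_key_top (a point): Centre of the top of the label printer's key, a flat black disc 48 mm wide, 10 mm thick; moves with it; z up, x to the printer's back. At rest 116 mm above the table, 36 above the printer's top. Printer: fixed steel box 170 (x) by 120 by 80 mm high, key in front half; white label roll 70 mm wide, sunk in the box, top 125 mm above the table; its holder begins 45 mm behind the key's centre.
- print_key (a joint): First stage of the printer's key, m: how far the disc has sunk towards the 36 mm wide aluminium collar under it: 0 (up) to 0.012 (disc sits on the collar: the halfway stop). Takes 1.5 N to start, 4 N at the stop; springs back when let go.
- print_drive (a joint): Second stage of the printer's key, m: how far the collar, with the disc on it, has sunk into the printer: 0 (up) to 0.012 (fully down). It stays up until the push exceeds about 11 N and needs 16 N to reach the bottom; springs back. So the disc's top is 12 mm below rest at the halfway stop, 24 mm when fully down.
- sealer_key (a joint): Key of the bag sealer, to be left alone, m: 0 (up) to 0.010 (pressed), moves at 1.5 to 4 N. A black 36 mm square, top 82 mm above the table, on a fixed grey box 170 by 90 mm with an aluminium bar across its back half. Sealer, printer and a white scale stand in one row along y, about 270 mm apart, in any order.

How it is judged:
On the way, in this order (a step that is already met when the one before it is completed fails the run):
1. the printer's key is held at its halfway stop for 0.7 s: the disc within 4 mm of its collar, the collar less than 3 mm down (value of joint print_key above 0.008 m and value of joint print_drive below 0.003 m), for 0.7 s.
2. then the key is held fully down for 0.2 s: the disc within 4 mm of its collar, the collar more than 9 mm down (value of joint print_key above 0.008 m and value of joint print_drive above 0.009 m), for 0.2 s.
At the end, for the whole second after the job is handed in: The printer's key is let go and back up: both its stages within 3 mm of their rest position; the sealer's key is up (within 3 mm) (value of joint each of print_key, print_drive, sealer_key below 0.003 m); the robot touches nothing.
It fails at once if the bag sealer's square key is pressed (3 mm or more) (value of joint sealer_key above 0.003 m).
It also fails if it takes over 32 s, if anything falls off the work surface, if the arm or the gripper's body presses on something with over 40 N, if the wrist force passes 120 N, or if a joint passes its speed limit or range.

## Working session

There is one attempt and no reset: what is moved stays moved. The work goes in short steps, Python scripts to look and compute and a tool call to move; the robot and the scene stay as the last step left them, time stands still between calls to the robot, and variables do not carry over. Pictures are saved under pics/ and viewed, at most 10 in all, crops included, and the job is handed in when it is done.

```bash
mkdir -p pics; cat > h.py <<'E'
import numpy as np, cv2
from workcell import bot
from scipy.spatial.transform import Rotation as R
def ray(cam,px):
    i=bot.camera_info(cam);K=np.array(i["intrinsics"]);T=np.array(i["extrinsics"])
    d=T[:3,:3]@np.linalg.solve(K,[px[1],px[0],1]);return T[:3,3],d
def at(cam,px,z):
    o,d=ray(cam,px);return o+d*(z-o[2])/d[2]
def look(cam,name):
    im=bot.read_camera(cam);cv2.imwrite(f"pics/{name}.png",im[:,:,::-1]);return im
E
python3 - <<'E'
from h import *
ims=[look(c,c+"0") for c in("top","side")]
cv2.imwrite("pics/both.png",cv2.resize(np.hstack(ims)[:,:,::-1],(800,300)))
for c in("top","side"):
    for r in bot.spot_point(c,"print_key_top")[:3]: print(c,r,at(c,r["pixel"],.116))
    for r in bot.search_frame(c,"sealer_key")[:2]: print(c,"sealer",r,at(c,[(r["box"][1]+r["box"][3])/2,(r["box"][0]+r["box"][2])/2],.082))
s=bot.read_state();print(s["time"],s["tool_pos"],R.from_rotvec(s["tcp_rot"]).as_matrix().round(3),s["wrist_force"])
E
```

```text
top {'pixel': [216.1, 397.0], 'conf': 0.96} [ 0.54266762 -0.2643957   0.116     ]
top sealer {'box': [128.1, 193.3, 150.3, 215.0], 'conf': 0.8} [0.58312873 0.29115418 0.082     ]
side {'pixel': [163.3, 332.2], 'conf': 0.77} [ 0.53659501 -0.27050736  0.116     ]
side sealer {'box': [151.4, 329.8, 181.7, 357.9], 'conf': 0.93} [0.57413421 0.30379594 0.082     ]
0.3 [ 0.14907142 -0.65805276  0.23079639] [[ 0.975  0.221 -0.   ]
 [ 0.221 -0.975  0.001]
 [ 0.    -0.001 -1.   ]] [ 0.09499406 -0.19778311  0.94596267]
```

View pics/both.png

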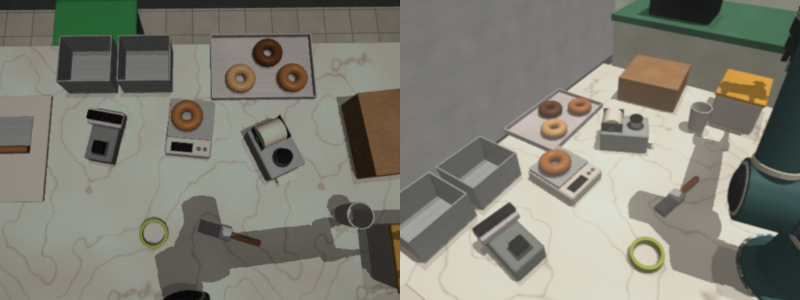

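Top view: the printer, with its white roll, is on the right, with its key at about (397,217). The sealer is on the left with its key at about (140,204). The side view agrees. I'll raise the tool, shut the fingers and move over the key.

creep_tool --rows '[[[0,0,-0.06],0],[[0.05,-0.032,0],0],[[0.05,-0.032,0],0],[[0.05,-0.032,0],0],[[0.05,-0.032,0],0]]' --finger_gap 0.0 --grip_force 40

```text
time: 0.92
tool_pos: [0.317, -0.4879, 0.2914]
tcp_rot: [3.122, 0.348, 0.001]
wrist_force: [0.6, -0.4, -0.8]
width: 0.004
grip_force: 0.0
```

creep_tool --rows '[[[0.05,-0.032,0],0],[[0.05,-0.032,0],0],[[0.05,-0.032,0],0],[[0.05,-0.032,0],0],[[0,0,0],0]]'

```text
time: 1.55
tool_pos: [0.4852, -0.3171, 0.2913]
tcp_rot: [-3.12, -0.358, -0.001]
wrist_force: [0.6, -0.5, 0.1]
width: 0.001
grip_force: 0.0
```

```bash
python3 - <<'E'
from h import *
s=bot.read_state();P=[];D=[]
for c in("wrist","top","side"):
    im=look(c,c+"1");r=bot.spot_point(c,"print_key_top")
    if r: print(c,r[0],at(c,r[0]["pixel"],.116))
Rm=R.from_rotvec(s["tcp_rot"]).as_matrix()
print(s["time"],s["tool_pos"],Rm.round(3),s["wrist_force"],s["width"])
E
```

```text
wrist {'pixel': [107.3, 232.1], 'conf': 0.85} [ 0.53739262 -0.26878826  0.116     ]
top {'pixel': [219.4, 398.4], 'conf': 0.91} [ 0.53556055 -0.26686166  0.116     ]
side {'pixel': [166.4, 332.1], 'conf': 0.67} [ 0.53126819 -0.25825604  0.116     ]
1.55 [ 0.48515447 -0.31705602  0.29127329] [[ 0.974  0.227  0.001]
 [ 0.227 -0.974  0.001]
 [ 0.001 -0.001 -1.   ]] [ 0.5904656  -0.47781083  0.11032709] 0.0012558667823399695
```

View pics/wrist1.png

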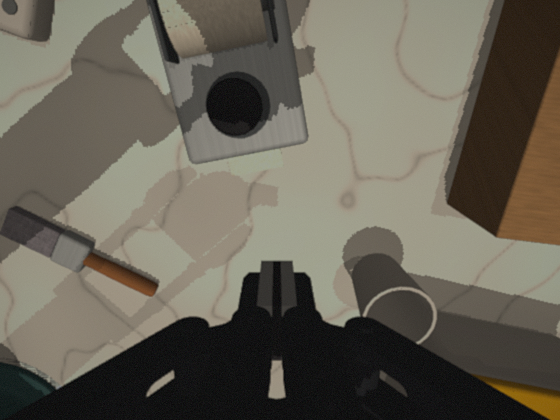

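The wrist view shows the disc at about (col 236, row 104), with the roll holder above it and clear of the tool's path. Key is at about (0.538, -0.268).

creep_tool --rows '[[[0.0315,-0.018,0],0],[[0.0315,-0.018,0],0],[[0,0,0.05],0],[[0,0,0.05],0],[[0,0,0.035],0]]'

```text
time: 2.48
tool_pos: [0.5344, -0.2719, 0.1537]
tcp_rot: [-3.121, -0.346, 0.003]
wrist_force: [0.8, -0.5, 0.2]
width: 0.003
grip_force: 0.0
```

creep_tool --rows '[[[0,0,0],0]]'

```text
time: 2.6
tool_pos: [0.5329, -0.2709, 0.1525]
tcp_rot: [-3.118, -0.346, 0.01]
wrist_force: [-0.9, -0.4, 0.3]
width: -0.0
grip_force: 0.0
```

```bash
python3 - <<'E'
from h import *
s=bot.read_state()
for c in("wrist","side"):
    im=look(c,c+"2");r=bot.spot_point(c,"print_key_top")
    if r: print(c,r[0],at(c,r[0]["pixel"],.116))
cv2.imwrite("pics/s2c.png",cv2.resize(im[80:240,230:440,::-1],(800,600),interpolation=cv2.INTER_CUBIC))
print(s["time"],s["tool_pos"],s["wrist_force"])
E
```

```text
wrist {'pixel': [230.2, 271.5], 'conf': 0.93} [ 0.54239166 -0.26780257  0.116     ]
side {'pixel': [163.2, 333.3], 'conf': 0.71} [ 0.53440827 -0.27233151  0.116     ]
2.6 [ 0.53285967 -0.27088206  0.15246425] [-0.89079716 -0.41314758  0.33638587]
```

View pics/wrist2.png

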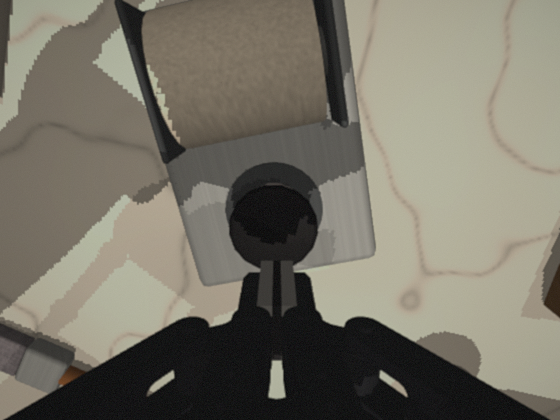

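View pics/s2c.png

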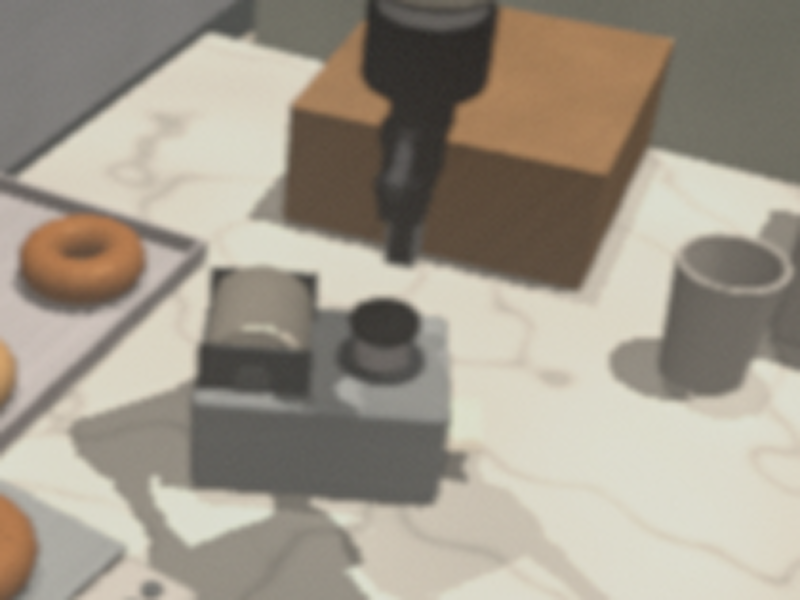

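The wrist view shows the disc's top centred at about (273, 227), just ahead of the fingertips. The side view has the tip roughly above the key. I'll move about 6 mm forward and descend close to the disc.

creep_tool --rows '[[[0.0065,-0.0015,0],0],[[0,0,0.015],0],[[0,0,0.01],0],[[0,0,0],0]]'

```text
time: 3.3
tool_pos: [0.5408, -0.2675, 0.1291]
tcp_rot: [-3.12, -0.349, 0.005]
wrist_force: [0.1, 0.0, -0.7]
width: 0.001
grip_force: 0.0
```

creep_tool --rows '[[[0,0,0],0]]'

```text
time: 3.42
tool_pos: [0.542, -0.2682, 0.1309]
tcp_rot: [-3.122, -0.349, 0.001]
wrist_force: [0.0, -0.9, 0.4]
width: -0.0
grip_force: 0.0
```

```bash
python3 - <<'E'
from h import *
s=bot.read_state()
for c in("wrist","top"):
    im=look(c,c+"3");r=bot.spot_point(c,"print_key_top")
    if r: print(c,r[0],at(c,r[0]["pixel"],.116))
print(s["time"],s["tool_pos"],s["wrist_force"],R.from_rotvec(s["tcp_rot"]).as_matrix()[:,2])
E
```

```text
wrist {'pixel': [267.2, 272.4], 'conf': 0.97} [ 0.54002549 -0.26654927  0.116     ]
top {'pixel': [216.5, 399.4], 'conf': 0.7} [ 0.54174113 -0.26941346  0.116     ]
3.425 [ 0.54199053 -0.26819672  0.13089279] [ 0.00745183 -0.90852338  0.38813308] [-6.61169230e-04  3.66433078e-04 -9.99999714e-01]
```

View pics/wrist3.png

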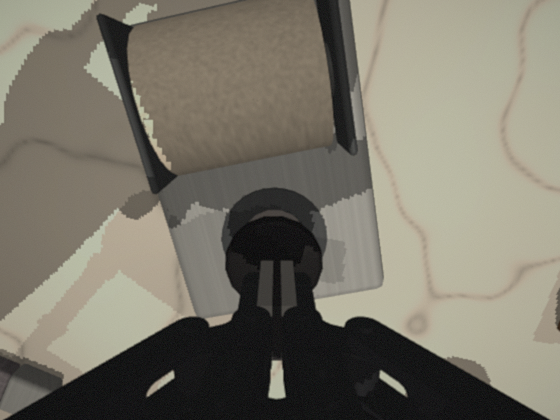

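The tip is centred on the disc at about (275, 265), so I'll press down gently.

creep_tool --rows '[[[0,0,0.006],0],[[0,0,0.005],0],[[0,0,0.004],0],[[0,0,0.003],0],[[0,0,0],0]]'

```text
time: 4.25
tool_pos: [0.542, -0.2682, 0.1131]
tcp_rot: [-3.122, -0.349, 0.001]
wrist_force: [-1.4, 0.8, 1.9]
width: -0.002
grip_force: 0.9
```

creep_tool --rows '[[[0,0,0],0],[[0,0,0],0]]'

```text
time: 4.5
tool_pos: [0.5422, -0.2684, 0.1135]
tcp_rot: [3.122, 0.349, 0.0]
wrist_force: [-1.4, 0.5, 1.4]
width: 0.003
grip_force: 0.9
```

Contact is as expected: about 1.5–2 N at 2.5 mm down. Next I'll go to the halfway stop.

creep_tool --rows '[[[0,0,0.003],0],[[0,0,0.003],0],[[0,0,0.002],0],[[0,0,0],0],[[0,0,0],0]]'

```text
time: 5.12
tool_pos: [0.5425, -0.2685, 0.1055]
tcp_rot: [3.122, 0.349, 0.001]
wrist_force: [0.6, -0.8, 2.8]
width: -0.002
grip_force: 1.7
```

creep_tool --rows '[[[0,0,0.001],0],[[0,0,0.001],0],[[0,0,0],0]]'

```text
time: 5.5
tool_pos: [0.5426, -0.2685, 0.104]
tcp_rot: [3.122, 0.349, 0.001]
wrist_force: [-1.2, 0.5, 7.8]
width: 0.001
grip_force: 3.3
```

The force is 7.8 N, between 4 and 11 N, so the disc is on the collar. I'll hold it here.

creep_tool --rows '[[[0,0,0],0],[[0,0,0],0],[[0,0,0],0],[[0,0,0],0],[[0,0,0],0]]'

```text
time: 6.12
tool_pos: [0.5425, -0.2685, 0.104]
tcp_rot: [3.122, 0.349, 0.001]
wrist_force: [-0.6, 0.5, 6.8]
width: -0.001
grip_force: 3.2
```

creep_tool --rows '[[[0,0,0],0],[[0,0,0],0],[[0,0,0],0],[[0,0,0],0],[[0,0,0],0]]'

```text
time: 6.75
tool_pos: [0.5425, -0.2685, 0.104]
tcp_rot: [3.122, 0.349, 0.001]
wrist_force: [-0.5, 0.8, 6.6]
width: -0.002
grip_force: 3.2
```

Held for 1.25 s. Now all the way down.

creep_tool --rows '[[[0,0,0.004],0],[[0,0,0.004],0],[[0,0,0.003],0],[[0,0,0.002],0],[[0,0,0],0]]'

```text
time: 7.38
tool_pos: [0.5427, -0.2686, 0.0925]
tcp_rot: [3.121, 0.349, 0.001]
wrist_force: [-3.9, 2.7, 13.9]
width: -0.0
grip_force: 7.4
```

creep_tool --rows '[[[0,0,0],0],[[0,0,0],0]]'

```text
time: 7.62
tool_pos: [0.5427, -0.2686, 0.0927]
tcp_rot: [3.121, 0.349, 0.002]
wrist_force: [-2.9, 2.0, 14.7]
width: -0.004
grip_force: 7.4
```

creep_tool --rows '[[[0,0,0.001],0],[[0,0,0],0],[[0,0,0],0],[[0,0,0],0]]'

```text
time: 8.12
tool_pos: [0.5427, -0.2686, 0.0918]
tcp_rot: [3.121, 0.349, 0.002]
wrist_force: [-4.3, 1.7, 15.1]
width: -0.003
grip_force: 7.8
```

creep_tool --rows '[[[0,0,-0.01],0],[[0,0,-0.02],0],[[0,0,-0.04],0],[[0,0,-0.04],0],[[0,0,0],0]]'

```text
time: 8.75
tool_pos: [0.5442, -0.2695, 0.2034]
tcp_rot: [3.118, 0.349, 0.009]
wrist_force: [0.4, -0.8, -0.1]
width: 0.001
grip_force: 0.0
```

creep_tool --rows '[[[0,0,0],0],[[0,0,0],0],[[0,0,0],0]]'

```text
time: 9.12
tool_pos: [0.5413, -0.2679, 0.1975]
tcp_rot: [-3.12, -0.349, 0.004]
wrist_force: [0.2, -0.3, 0.0]
width: -0.003
grip_force: 0.0
```

```bash
python3 - <<'E'
from h import *
im=look("side","s9");cv2.imwrite("pics/s9c.png",cv2.resize(im[80:240,230:440,::-1],(800,600)))
E
```

```text
(no output)
```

View pics/s9c.png

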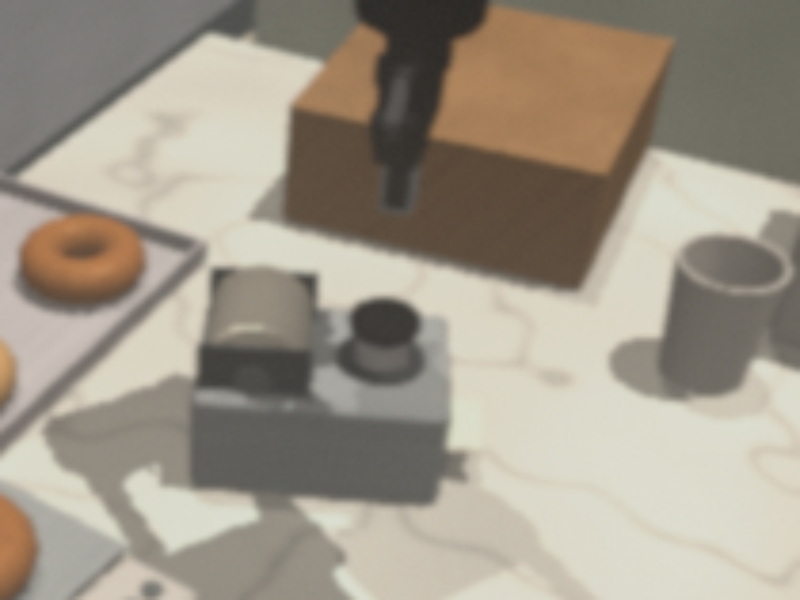

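The key is back up at about (385, 325) in the crop, the same place as before the press, and the tool is well clear of it.

```bash
python3 -c "
from workcell import bot
print(bot.finish_job())"
```

```text
the job is handed in; nothing more can be done
None
```

I held the printer's key at the halfway stop for about 1.25 s, then pressed it fully down, held it and let it spring back up; the sealer was not touched, and the job is handed in (no verdict was returned).

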